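# Clamp the new handle into a serving board with a one-hand ratchet clamp

## Task

Lay the loose wooden handle flat on the gluing bed, between the serving board and the open jaw, with its tapered tongue in the mouth of the board's matching slot, and let go of it. Then pump the clamp's trigger against its pistol grip, squeeze by squeeze, until the rubber jaw meets the handle's end and presses it fully home in the board, snugly but gently enough not to crush the wood; move the jaw only by the trigger and leave the jam jar and the spice jar alone. Finish while still squeezing the trigger, so that the pressure stays on while the glue grabs.

Things in the scene. Friction and masses are not known exactly. Their poses are not given: they have to be found in the camera images.
- new_handle: Loose wooden handle lying flat, 98 x 48 x 18 mm, about 90 g. Origin on its underside below the neck; own +y runs along it towards the tongue, z up. Neck, the place to grip across: 30 mm wide (x) from y = -12 to 22 mm. Shoulders 48 mm wide at y = 33 to 40 mm. Tongue at y = 40 to 60 mm, tapering from 30 to 20 mm wide. Other end round, 35 mm across, with a hanging hole, to y = -38 mm.
- shoulder (a point): On the new handle, at its underside: middle of the shoulder face, where the tongue begins (40 mm from the handle's origin along its +y). Same axes as the handle.
- clamp_bed: Gluing bed: plywood plank 88 x 322 x 12 mm, fixed on the worktop. Origin at worktop height near its middle; own +y runs along it the way the jaw closes (towards the serving board), x across, z up. Its top is 12 mm above the worktop, bare between jaw and board. The clamp's aluminium housing stands on it from y = -160 to -83 mm, 86 mm above the worktop; grip and trigger rise from that.
- serving_board: Small wooden serving board, 76 mm wide (x), 80 mm long, 18 mm thick, lying fixed on the bed from y = 55 to 135 mm of clamp_bed, against an end stop and between low cleats. Same origin and axes as clamp_bed.
- slot_mouth (a point): Middle of the mouth of the slot in the board's end, at the level of the bed's top; axes of clamp_bed, +y into the slot. The slot goes through the board's thickness; 31.4 mm wide at the mouth, 21 mm wide at its bottom 21 mm further in, so the seated tongue has about 0.7 mm of room. Handle home: point shoulder meets this point and the y axes agree.
- rod (a joint): Travel of the toothed push rod and jaw, m, 0 to 0.062, growing towards the board; starts at 0.002 to 0.020. A full trigger stroke moves it on by one tooth, 6 mm; a pawl keeps it from going back. Sliding friction about 2.5 N.
- pad (a joint): Squash of the jaw's rubber pad, m: 0 free, 0.005 fully squashed; it presses with about 5 N per mm of squash. 2 to 5 mm is a snug hold; once it is flat the force climbs at once, and the wood is marked above 40 N and crushed at 50 N.
- pad_face (a point): Middle of the rubber pad's face (38 mm wide, from 3 to 33 mm above the bed), 9 mm above the bed's top. In the clamp_bed frame it lies at y = -69 mm + rod - pad; the round end of the seated handle lies at y = -23 mm.
- trigger (a joint): Angle of the trigger, rad: 0 released (sprung), 0.28 fully squeezed, its upper end moving towards the pistol grip, away from the board. Its spring takes 3 to 6 N at trigger_face; what is squeezed beyond that reaches the jaw about 2-fold. It must come back to about 0 for a full next stroke.
- trigger_face (a point): Front of the trigger blade (side towards the board), 132 mm above the worktop when released: push here towards -y of clamp_bed. Blade 20 mm wide (x), about 10 mm thick, top at 163 mm; leans 0.28 rad towards the board when released, upright when fully squeezed. The face travels 17 mm a stroke.
- grip_back (a point): Back of the fixed pistol grip (side away from the board), 132 mm above the worktop, for the other finger. The grip is 26 mm wide (x), 20 mm thick (y), top at 172 mm. Along y from here to trigger_face: 51 mm released (60 mm at the leaning blade's top end), 34 mm fully squeezed.
- jar: Bystander: small glass jam jar, 68 mm wide, 84 mm high, standing in front of the bed; origin under its middle.
- spice: Bystander: spice jar, 47 mm wide, 98 mm high, at the left behind; origin under its middle.

How it is judged:
By the outcome, as a careful person would: the job done as asked, in the order asked, and still so for the second after the job is handed in, while the arm keeps its last pose, push and grip.
It also fails if it takes over 72 s, if anything falls off the work surface, if the arm or the gripper's body presses on something with over 40 N, if the wrist force passes 120 N, or if a joint passes its speed limit or range.

## Robot

A 6-joint arm with a two-finger parallel gripper is mounted at the origin on a cart in front of the work surface, level with it; the furniture and walls round the work are solid. World frame = base frame: x ahead of the robot, y to its left, z up, the work surface at z = 0. Lengths are in m, angles in rad, forces in N, time in s.
With the tool pointing down it reaches from about 0.375 to 0.975 m from the base axis. Payload 3.8 kg.
Tool frame: the origin (TCP) lies midway between the tips of the shut fingers; the grasp point (between the pads) lies 19 mm behind it; z points along the fingers, y is the direction in which the jaws open and shut (so a half turn about z gives the same grasp; the last joint's range is limited). The gripper opens to 85 mm and grips with 20 to 120 N. Pads are 22 mm wide; open, the fingers measure 114 mm over their backs; the gripper's body (76 mm by 85 mm) begins 54 mm behind the grasp point. The pads swing forward as they close: fully open they stand 13 mm farther back than shut.
Start: joints at [-0.037, 0.264, 1.604, -0, 1.274, -0.037], TCP at [0.675, -0, 0.231] pointing down, gripper open.
Joint ranges: [-2.63, 2.63], [-0.94, 2.18], [0.31, 2.57], [-1.31, 4.45], [0, 2.66], [-2.55, 2.55]. Speed limits (rad/s): [2.57, 2.57, 3.14, 3.14, 3.14, 3.14].

## Interface

Orientations are given as a rotation vector (axis times angle).
In Python, from workcell import bot gives the robot as it stands.
- The arm moves only by the tool drive_tool, never from a script. Its argument "deltas" is a list of rows, each an object with "hand": the opening, from 0 (shut) to 1 (fully open); "offset": the shift along the world's x, y, z in cm, a list of three; "angular": the turn, a rotation vector about the world's x, y, z in degrees, a list of three. A call has 1 to 8 rows; each row is the pose to reach, as a shift and turn from the pose commanded when the call began; what a row does not reach only later rows make up. A row lasts 1/8 s, in which the tool goes at most 62.5 mm and 10.7 degrees, less where a joint would pass 70% of its speed; a pose out of reach is approached as far as the arm can. A call with a gripper value outside its range is refused whole. The fingers move at their own pace and stop on an object; "force" is the grip in N (left out, the last holds). Time passes only in rows, so rows that repeat a pose let the fingers close. It gives the time, the measured TCP pose, the force and the opening at its end, in the units of the state.
- bot.read_state(): the state, without advancing time (a new reading comes with each control period).
- bot.read_camera(name): name is "scene" or "side" or "wrist"; returns a dict with "frame" (384x512x3 uint8, blue, green, red), "mtx" (3x3 intrinsics, pixels), "R" (3x3) and "t" (3): a world point X has camera coordinates R X + t. Camera axes: x right, y down, z forward; pixel columns grow to the right and rows downward; lengths in m; the calibration is good to about 2 mm. A picture is of the moment at which its call begins. There is no depth.
- bot.finish_job(): hands the job in, once; it reports no verdict.
The state is a dict: "time": time; "q": joint angles; "joint_vel": joint speeds; "joint_torque": joint torques, N m; "tool_pos": TCP position; "tcp_rot": TCP orientation; "wrist_force": force on the tool from outside, world axes, zero at the start; "torque": the same for the moment, N m; "width": opening from 0.0 (shut) to 1.0 (fully open).
Only numpy, scipy, OpenCV 4.12 (cv2) and the standard library are available. Lean on these libraries where they do the work, as an engineer would, in place of code of your own. Each camera call takes 0.05 s, during which the arm holds its last target. There are 200 camera calls.

## Working session

There is one attempt and no reset: what is moved stays moved. The work goes in short steps, Python scripts to look and compute and a tool call to move; the robot and the scene stay as the last step left them, time stands still between calls to the robot, and variables do not carry over. Pictures are saved under pics/ and viewed, about 8 in all and at most 12, crops included, and the job is handed in when it is done.

Besides the shell and the picture viewer there is one more tool, called after "Emit:" in YAML: its name, and indented under it one key for each argument. drive_tool: Moves the arm, as the interface text tells. Its arguments: {"type":"object","properties":{"deltas":{"type":"array"},"force":{"type":"number"}},"required":["deltas"]}

```bash
mkdir -p pics; cat > h.py <<'E'
import numpy as np, cv2
from workcell import bot
def cam(n,f=None):
    c=bot.read_camera(n)
    if f: cv2.imwrite('pics/'+f,c['frame'])
    return c
def ray(c,u,v,z):
    R,t=np.array(c['R']),np.array(c['t']).ravel()
    o=-R.T@t; d=R.T@np.linalg.solve(np.array(c['mtx']),[u,v,1.])
    return o+d*(z-o[2])/d[2]
def proj(c,X):
    p=np.array(c['mtx'])@(np.array(c['R'])@np.array(X)+np.array(c['t']).ravel()); return p[:2]/p[2]
E
python3 - <<'E'
from h import *
import pickle
cs={n:cam(n) for n in('scene','side','wrist')}
pickle.dump(cs,open('c0.pkl','wb'))
for n,c in cs.items(): print(n,-np.array(c['R']).T@np.array(c['t']).ravel())
a=cs['scene']['frame'];b=cs['side']['frame'];w=cs['wrist']['frame']
cv2.imwrite('pics/a.png',cv2.resize(a,(800,600),interpolation=cv2.INTER_CUBIC))
cv2.imwrite('pics/b.png',cv2.resize(b,(800,600),interpolation=cv2.INTER_CUBIC))
cv2.imwrite('pics/w.png',w)
print(bot.read_state())
E
```

```text
scene [ 0.11152847 -0.94027714  0.78381713]
side [0.17197323 0.6414392  0.76111689]
wrist [0.6728538  0.07517977 0.37381251]
{'time': 0.15, 'q': array([-3.68827128e-02,  2.64636303e-01,  1.60505777e+00,  9.93131139e-06,
        1.27370274e+00, -3.69220345e-02]), 'joint_vel': array([-0.00011388, -0.00172746, -0.00443971, -0.00056524, -0.00011117,
       -0.00014382]), 'joint_torque': array([-4.44535381e-04, -5.15905774e+01, -3.67958951e+01, -2.06692371e-04,
        8.09489022e-03,  2.50629785e-05]), 'tool_pos': array([6.74433819e-01, 3.40154227e-05, 2.30211522e-01]), 'tcp_rot': array([-2.22046132e+00, -2.22054216e+00,  1.91688194e-03]), 'wrist_force': array([ 0.20073452, -0.38601059, -0.59466266]), 'torque': array([-0.04227746, -0.0119247 , -0.00354883]), 'width': 0.9996308597328295}
```

View pics/a.png

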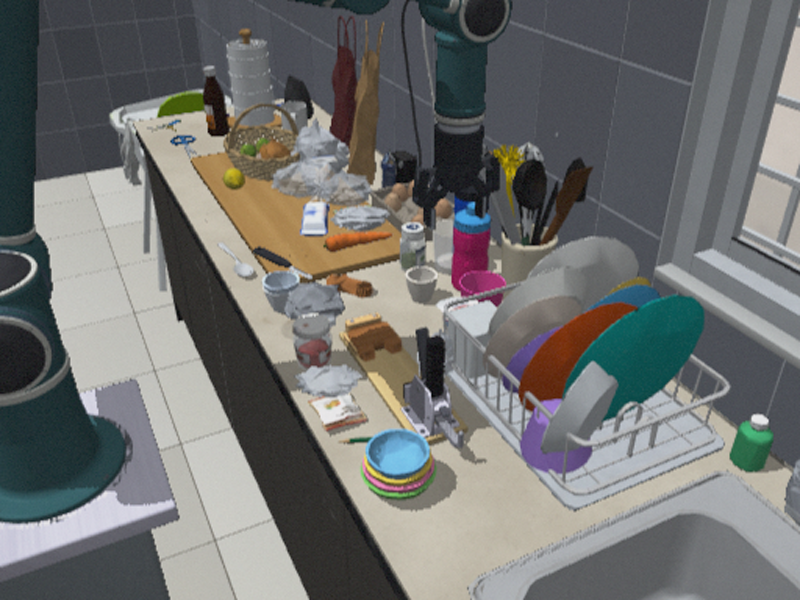

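View pics/b.png

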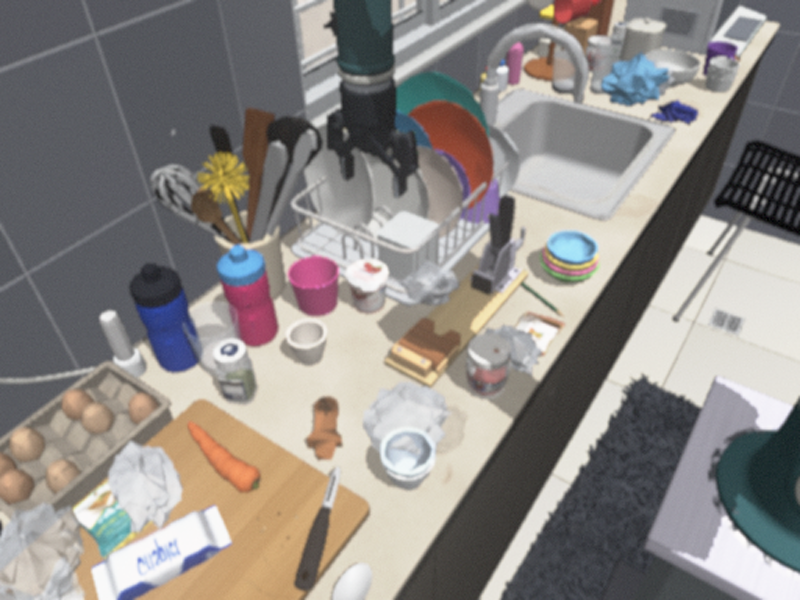

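The scene view (800 px wide) shows the brown handle at about (350,285), the board at (375,338), and the clamp at (430,400). In the side view the handle is at (323,427), the board at (430,350) and the clamp at (497,260).

```bash
python3 - <<'E'
from h import *
import pickle
cs=pickle.load(open('c0.pkl','rb'))
s=.64
for n,pts in {'scene':[('handle',350,285,.018),('board',375,338,.03),('bedend',350,320,.012),('bedR',450,440,.012),('griptop',430,335,.17),('jar',312,365,0),('spice',412,268,0)],'side':[('handle',323,427,.018),('h1',325,400,.018),('h2',322,456,.018),('board',430,350,.03),('corner1',390,362,.012),('corner2',432,382,.012),('corner3',528,275,.012),('jar',487,390,0),('griptop',505,198,.17)]}.items():
  for k,u,v,z in pts: print(n,k,ray(cs[n],u*s,v*s,z).round(3))
E
```

```text
scene handle [0.583 0.241 0.018]
scene board [0.544 0.037 0.03 ]
scene bedend [0.537 0.135 0.012]
scene bedR [ 0.543 -0.229  0.012]
scene griptop [ 0.537 -0.173  0.17 ]
scene jar [0.43  0.052 0.   ]
scene spice [0.738 0.273 0.   ]
side handle [0.583 0.262 0.018]
side h1 [0.611 0.223 0.018]
side h2 [0.553 0.3   0.018]
side board [0.53  0.063 0.03 ]
side corner1 [0.577 0.105 0.012]
side corner2 [0.501 0.103 0.012]
side corner3 [ 0.489 -0.203  0.012]
side jar [0.427 0.062 0.   ]
side griptop [ 0.54  -0.182  0.17 ]
```

View pics/w.png

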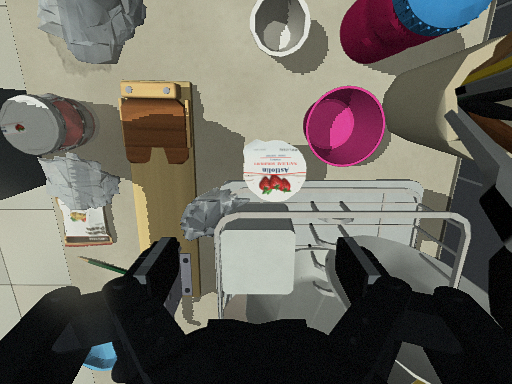

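The wrist view (up is +y world, right is +x) shows the board at (155,130), with its slot mouth near (155,160) facing down the image. The bed runs down to about (165,290). I'll move above a spot where the handle and the slot are both visible.

Emit:
drive_tool:
  deltas:
    - {"hand": 1, "offset": [-4, 3.5, 0], "angular": [0, 0, 0]}
    - {"hand": 1, "offset": [-8, 7, 0], "angular": [0, 0, 0]}
    - {"hand": 1, "offset": [-11.5, 10, 0], "angular": [0, 0, 0]}
    - {"hand": 1, "offset": [-11.5, 10, 0], "angular": [0, 0, 0]}

```text
time: 0.65
tool_pos: [0.5575, 0.1017, 0.2309]
tcp_rot: [-2.217, -2.224, 0.001]
wrist_force: [-0.1, 0.2, 0.8]
width: 1.001
```

```bash
python3 - <<'E'
from h import *
import pickle
c=cam('wrist'); pickle.dump(c,open('c1.pkl','wb'))
print(bot.read_state()['tool_pos'],bot.read_state()['tcp_rot'])
cv2.imwrite('pics/w1.png',cv2.resize(c['frame'],(800,600),interpolation=cv2.INTER_CUBIC))
E
```

```text
[0.55908248 0.10078603 0.23123308] [ 2.21890319e+00  2.22368361e+00 -1.11626262e-04]
```

View pics/w1.png

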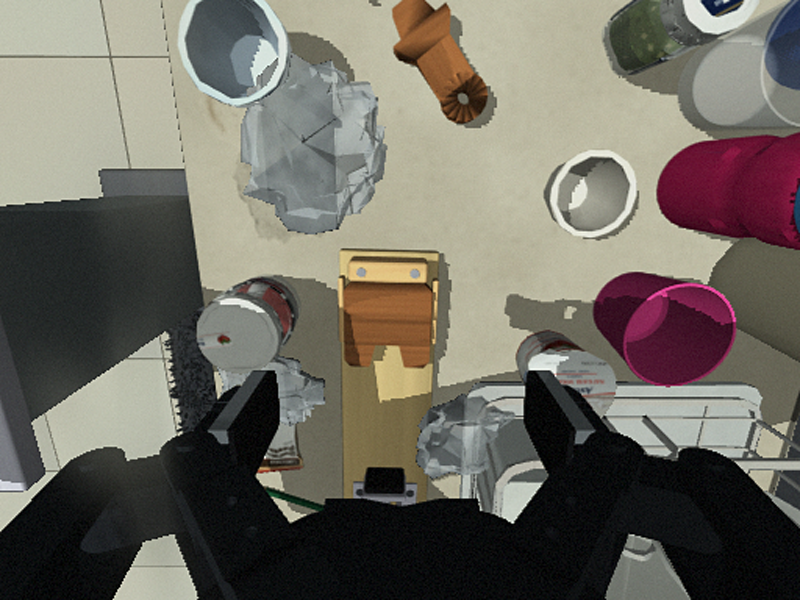

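The handle lies at the top: hanging hole at (463,100), shoulders near (420,35), tongue pointing up and left. The slot mouth is at about (388,365), and the jaw is at (385,480). Next I'll measure the edges with masks.

```bash
python3 - <<'E'
from h import *
import pickle
c=pickle.load(open('c1.pkl','rb'));f=c['frame']
hsv=cv2.cvtColor(f,cv2.COLOR_BGR2HSV)
for n,p in {'handle':(283,45),'handleside':(290,30),'board':(250,200),'bed':(250,290),'lip':(250,165),'table':(320,100)}.items(): print(n,hsv[p[1],p[0]])
m=cv2.inRange(hsv,(4,110,50),(16,255,255))
k=cv2.findContours(m,0,2)[0]
for q in k:
  if cv2.contourArea(q)>300: print(cv2.contourArea(q),cv2.boundingRect(q))
A=cv2.resize(f[0:90,235:335],(400,360),interpolation=cv2.INTER_CUBIC)
B=cv2.resize(f[150:240,210:310],(400,360),interpolation=cv2.INTER_CUBIC)
cv2.imwrite('pics/crop.png',np.hstack([A,B]))
E
```

```text
handle [ 14 160 142]
handleside [ 13 169 163]
board [ 13 164 151]
bed [ 22 106 115]
lip [ 19 123  79]
table [ 31  35 189]
2598.5 (220, 180, 57, 55)
2222.0 (251, 0, 61, 79)
```

View pics/crop.png

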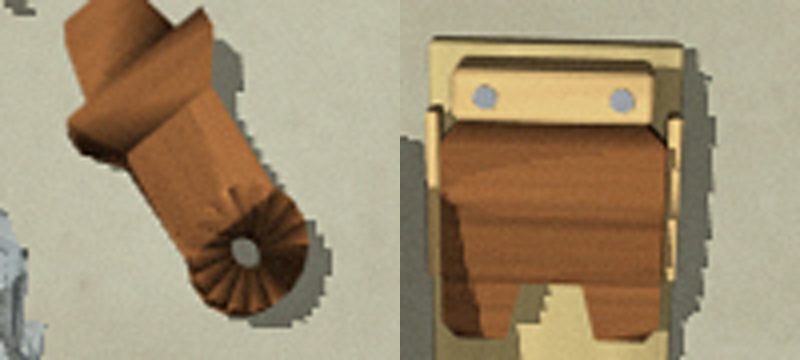

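The crops (4×) show handle hole at (246,252), neck edges (208,92)-(275,185) and (127,155)-(188,255), and shoulder line (83,97)-(205,8). The slot's front corners are at about (510,337) and (597,337).

```bash
python3 - <<'E'
from h import *
import pickle
c=pickle.load(open('c1.pkl','rb'));f=c['frame']
hsv=cv2.cvtColor(f,cv2.COLOR_BGR2HSV)
L=lambda x,y,z:ray(c,235+x/4,y/4,z)
Rr=lambda x,y,z:ray(c,210+(x-400)/4,150+y/4,z)
h=L(246,252,.018);a,b=L(83,97,.018),L(205,8,.018);e1,e2=L(208,92,.018),L(275,185,.018)
l1,l2=L(127,155,.009),L(188,255,.009)
print('hole',h,'sh',a,b,(a+b)/2,np.linalg.norm(b-a))
ang=lambda p,q:np.degrees(np.arctan2(-(q-p)[0],(q-p)[1]))
print('ang neckR',ang(e2,e1),'neckL',ang(l2,l1),'sh',ang(a,b)+90,'hole-sh',ang(h,(a+b)/2))
for n,p in {'farL':Rr(431,40,.012),'farR':Rr(684,45,.012),'bL':Rr(441,140,.03),'bR':Rr(666,145,.03),'mL':Rr(510,337,.03),'mR':Rr(597,337,.03),'lugL':Rr(470,337,.03),'lugR':Rr(640,340,.03),'botL':Rr(528,286,.03),'botR':Rr(581,286,.03)}.items(): print(n,p)
P=[];Q=[]
for v in range(240,305,5):
  bed=(hsv[v,200:300,1]>75)&(hsv[v,200:300,0]<28)
  i=np.where(bed)[0]+200; P.append(ray(c,i.min()-.5,v,.012));Q.append(ray(c,i.max()+.5,v,.012))
P=np.array(P);Q=np.array(Q)
print(np.c_[P[:,:2],Q[:,0],(P[:,0]+Q[:,0])/2].round(4))
j=ray(c,385*.64,467*.64,.045);print('jaw',j, ray(c,385*.64,467*.64,.033))
E
```

```text
hole [0.60378947 0.23109197 0.018     ] sh [0.55417163 0.27237721 0.018     ] [0.58908934 0.2949168  0.018     ] [0.57163048 0.28364701 0.018     ] 0.04156055300576653
ang neckR 40.62824505310853 neckL 34.967827488009284 sh 32.84248618146395 hole-sh 31.462913962317586
farL [0.50255842 0.11060791 0.012     ]
farR [0.58906036 0.10915978 0.012     ]
bL [0.50722563 0.08018341 0.03      ]
bR [0.58238494 0.07869645 0.03      ]
mL [0.52899658 0.0079783  0.03      ]
mR [0.55973983 0.00808474 0.03      ]
lugL [0.51486036 0.00792936 0.03      ]
lugR [0.57495375 0.00697148 0.03      ]
botL [0.53560486 0.02751087 0.03      ]
botR [0.55405424 0.02757397 0.03      ]
[[ 0.4975 -0.0104  0.5858  0.5417]
 [ 0.4987 -0.0187  0.586   0.5424]
 [ 0.4983 -0.0272  0.5862  0.5423]
 [ 0.498  -0.0357  0.5849  0.5415]
 [ 0.4977 -0.0444  0.5851  0.5414]
 [ 0.4974 -0.0531  0.5792  0.5383]
 [ 0.497  -0.062   0.5747  0.5358]
 [ 0.4967 -0.0709  0.5748  0.5357]
 [ 0.4963 -0.08    0.5718  0.5341]
 [ 0.496  -0.0892  0.5704  0.5332]
 [ 0.4956 -0.0985  0.5721  0.5339]
 [ 0.4969 -0.108   0.5706  0.5337]
 [ 0.4965 -0.1175  0.5788  0.5377]]
jaw [ 0.54136909 -0.08863462  0.045     ] [ 0.54084644 -0.09829818  0.033     ]
```

Emit:
drive_tool:
  deltas:
    - {"hand": 0.65, "offset": [1, 5, 0], "angular": [0, 0, 10]}
    - {"hand": 0.65, "offset": [2, 10, 0], "angular": [0, 0, 20]}
    - {"hand": 0.65, "offset": [3, 15.2, -3], "angular": [0, 0, 30]}
    - {"hand": 0.65, "offset": [3, 15.2, -8], "angular": [0, 0, 32]}
    - {"hand": 0.65, "offset": [3, 15.2, -14], "angular": [0, 0, 32]}
    - {"hand": 0.65, "offset": [3, 15.2, -15], "angular": [0, 0, 32]}
    - {"hand": 0.65, "offset": [3, 15.2, -15], "angular": [0, 0, 32]}

```text
time: 1.58
tool_pos: [0.5907, 0.2514, 0.0812]
tcp_rot: [-1.524, -2.747, 0.001]
wrist_force: [0.2, 0.4, 0.6]
width: 0.65
```

```bash
python3 - <<'E'
from h import *
import pickle
c=cam('wrist'); pickle.dump(c,open('c2.pkl','wb'))
s=bot.read_state();print(s['tool_pos'],s['tcp_rot'],s['width'])
f=c['frame'].copy()
p=s['tool_pos'];print('tcp at z.018 px',proj(c,[p[0],p[1],.018]))
cv2.imwrite('pics/w2.png',cv2.resize(f,(800,600),interpolation=cv2.INTER_CUBIC))
E
```

```text
[0.5919911  0.25200841 0.08316618] [1.52328    2.74540661 0.00327262] 0.6515397520855506
tcp at z.018 px [259.17391854 206.06617145]
```

View pics/w2.png

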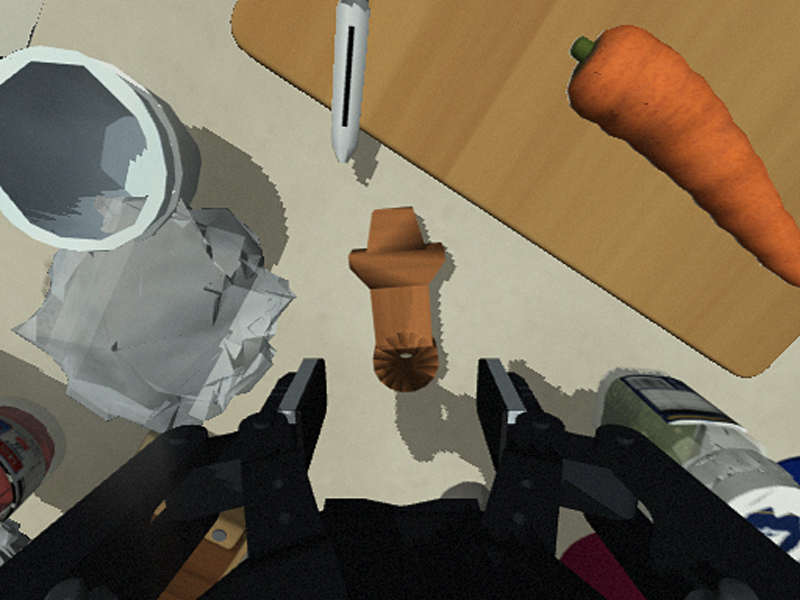

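The wrist view shows the handle centred between the fingers: neck centre about (403,312), hole (405,355), tongue tip (393,208). TCP projects to (405,322). The shadowed foil is clear of the left finger. I'll turn slightly more and descend.

```bash
python3 - <<'E'
from h import *
import pickle
c=pickle.load(open('c2.pkl','rb'));s=.64
h=ray(c,405*s,355*s,.018);t=ray(c,392.5*s,208*s,.018);a=ray(c,349*s,250*s,.018);b=ray(c,443*s,244*s,.018)
d=t-h;print('hole',h,'tip',t,np.linalg.norm(d),np.degrees(np.arctan2(-d[0],d[1])))
d=b-a;print(np.degrees(np.arctan2(d[1],d[0])),np.linalg.norm(d))
u=(t-h)/np.linalg.norm(t-h);print('grip', h+u*.0255)
E
```

```text
hole [0.60207129 0.23598906 0.018     ] tip [0.55560698 0.29861194 0.018     ] 0.0779779222503789 36.574311383876854
35.63505265590524 0.046939223085470265
grip [0.58687673 0.25646772 0.018     ]
```

Emit:
drive_tool:
  deltas:
    - {"hand": 0.65, "offset": [-0.3, 0.4, -3], "angular": [0, 0, 4]}
    - {"hand": 0.65, "offset": [-0.3, 0.4, -6], "angular": [0, 0, 4]}
    - {"hand": 0.65, "offset": [-0.3, 0.4, -7.7], "angular": [0, 0, 4]}
    - {"hand": 0.65, "offset": [-0.3, 0.4, -7.7], "angular": [0, 0, 4]}
    - {"hand": 0.1, "offset": [-0.3, 0.4, -7.7], "angular": [0, 0, 4]}
    - {"hand": 0.1, "offset": [-0.3, 0.4, -7.7], "angular": [0, 0, 4]}
    - {"hand": 0.1, "offset": [-0.3, 0.4, -7.7], "angular": [0, 0, 4]}
    - {"hand": 0.1, "offset": [-0.3, 0.4, -7.7], "angular": [0, 0, 4]}
  force: 35

```text
time: 2.62
tool_pos: [0.5888, 0.2566, 0.0064]
tcp_rot: [1.425, 2.797, 0.004]
wrist_force: [-0.0, 0.3, 6.3]
width: 0.339
```

Emit:
drive_tool:
  deltas:
    - {"hand": 0.1, "offset": [0, 0, 5], "angular": [0, 0, 0]}
    - {"hand": 0.1, "offset": [0, -1, 10], "angular": [0, 0, 0]}
    - {"hand": 0.1, "offset": [-1, -6.5, 11], "angular": [0, 0, -8]}
    - {"hand": 0.1, "offset": [-2, -12.3, 11], "angular": [0, 0, -16]}
    - {"hand": 0.1, "offset": [-3, -18, 11], "angular": [0, 0, -24]}
    - {"hand": 0.1, "offset": [-3.9, -23.7, 11], "angular": [0, 0, -32]}
    - {"hand": 0.1, "offset": [-4.4, -29.2, 11], "angular": [0, 0, -37.3]}
    - {"hand": 0.1, "offset": [-4.4, -29.2, 8], "angular": [0, 0, -37.3]}

```text
time: 3.62
tool_pos: [0.5453, -0.04, 0.087]
tcp_rot: [2.248, 2.186, 0.006]
wrist_force: [0.8, 0.4, -0.7]
width: 0.338
```

Emit:
drive_tool:
  deltas:
    - {"hand": 0.1, "offset": [0, 0, 0], "angular": [0, 0, 0]}
    - {"hand": 0.1, "offset": [0, 0, 0], "angular": [0, 0, 0]}

```text
time: 3.88
tool_pos: [0.543, -0.0355, 0.0846]
tcp_rot: [-2.246, -2.197, 0.0]
wrist_force: [-0.5, 0.5, -1.2]
width: 0.338
```

```bash
python3 - <<'E'
from h import *
import pickle
c=cam('wrist'); pickle.dump(c,open('c3.pkl','wb'))
s=bot.read_state();print(s['tool_pos'],s['tcp_rot'],s['width'])
cv2.imwrite('pics/w3.png',cv2.resize(c['frame'],(800,600),interpolation=cv2.INTER_CUBIC))
E
```

```text
[ 0.54362227 -0.03537885  0.08513902] [2.24469929e+00 2.19683778e+00 1.17059199e-03] 0.3362018911297009
```

View pics/w3.png

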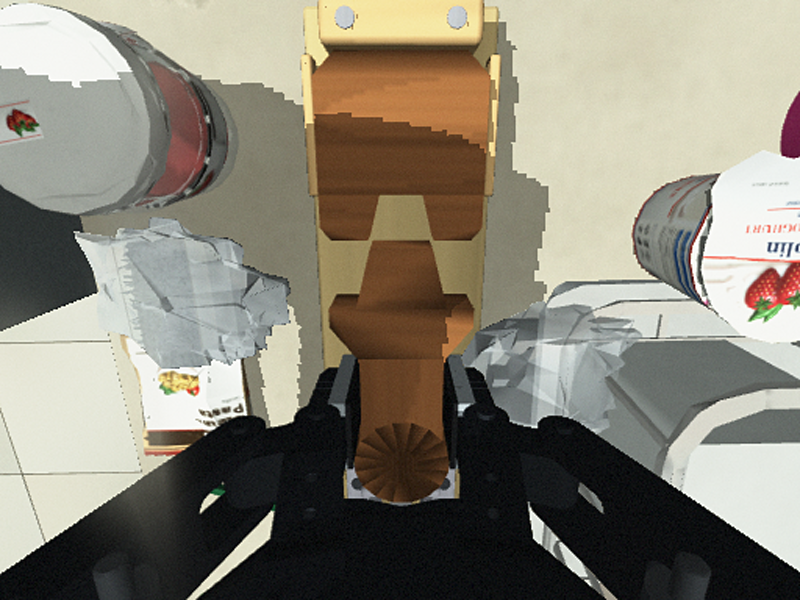

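The handle is held straight, with the tongue tip at (372–435,240) and shoulders at (330–474,300). The slot ahead has its mouth near row 240 and its bottom at (379–428,195). I'll compute the remaining offset.

```bash
python3 - <<'E'
from h import *
import pickle
c=pickle.load(open('c3.pkl','rb'));s=.64
r=lambda u,v,z:ray(c,u*s,v*s,z)
zt=.0785+.018
for n,p in {'tipL':r(372,240,zt),'tipR':r(435,240,zt),'shL':r(331,305,zt),'shR':r(474,305,zt),'nL':r(360,362,zt),'nR':r(444,362,zt)}.items(): print(n,p)
for n,p in {'slotbL':r(379,195,.03),'slotbR':r(428,195,.03),'mouthL':r(366,240,.03),'mouthR':r(441,239,.03),'boardL':r(320,232,.03),'boardR':r(483,228,.03),'bBackL':r(315,65,.03),'bBackR':r(497,65,.03),'bedL':r(321,330,.012),'bedR':r(480,300,.012),'bedL0':r(305,20,.012),'bedR0':r(499,20,.012)}.items(): print(n,p)
E
```

```text
tipL [0.53342628 0.01893048 0.0965    ]
tipR [0.55332697 0.01849279 0.0965    ]
shL [ 0.51896208 -0.00232469  0.0965    ]
shR [ 0.5662666  -0.00337016  0.0965    ]
nL [ 0.52751636 -0.02318225  0.0965    ]
nR [ 0.55650406 -0.02382588  0.0965    ]
slotbL [0.53272862 0.02922868 0.03      ]
slotbR [0.55530529 0.0287337  0.03      ]
mouthL [0.52578182 0.00857753 0.03      ]
mouthR [0.56141404 0.00827032 0.03      ]
boardL [0.50422503 0.01284418 0.03      ]
boardR [0.58117819 0.01303378 0.03      ]
bBackL [0.50760198 0.0833679  0.03      ]
bBackR [0.58471439 0.08169092 0.03      ]
bedL [ 0.49705902 -0.04355004  0.012     ]
bedR [ 0.5843763 -0.0281192  0.012    ]
bedL0 [0.50137295 0.10550634 0.012     ]
bedR0 [0.5885974  0.10361424 0.012     ]
```

Emit:
drive_tool:
  deltas:
    - {"hand": 0.1, "offset": [0, 0, -3], "angular": [0, 0, 0]}
    - {"hand": 0.1, "offset": [0, 0, -4.6], "angular": [0, 0, 0]}
    - {"hand": 0.1, "offset": [0, 0, -5.2], "angular": [0, 0, 0]}
    - {"hand": 0.1, "offset": [0, 0, -5.4], "angular": [0, 0, 0]}

```text
time: 4.42
tool_pos: [0.5432, -0.0357, 0.0303]
tcp_rot: [-2.246, -2.197, 0.0]
wrist_force: [-0.7, -0.0, -0.7]
width: 0.337
```

No contact so far. I'll lower it to the bed and release with a partial opening.

Emit:
drive_tool:
  deltas:
    - {"hand": 0.1, "offset": [0, 0, -0.6], "angular": [0, 0, 0]}
    - {"hand": 0.1, "offset": [0, 0, -1.1], "angular": [0, 0, 0]}
    - {"hand": 0.1, "offset": [0, 0, -1.2], "angular": [0, 0, 0]}
    - {"hand": 0.1, "offset": [0, 0, -1.2], "angular": [0, 0, 0]}

```text
time: 4.92
tool_pos: [0.5431, -0.0361, 0.0185]
tcp_rot: [2.246, 2.196, 0.0]
wrist_force: [0.4, -0.4, 1.1]
width: 0.342
```

Emit:
drive_tool:
  deltas:
    - {"hand": 0.5, "offset": [0, 0, 0], "angular": [0, 0, 0]}
    - {"hand": 0.5, "offset": [0, 0, 0], "angular": [0, 0, 0]}
    - {"hand": 0.6, "offset": [0, 0, 1], "angular": [0, 0, 0]}
    - {"hand": 0.6, "offset": [0, 0, 5], "angular": [0, 0, 0]}
    - {"hand": 0.6, "offset": [0, 0, 11], "angular": [0, 0, 0]}
    - {"hand": 0.6, "offset": [0, 0, 17], "angular": [0, 0, 0]}
    - {"hand": 0.6, "offset": [0, 0, 23], "angular": [0, 0, 0]}
    - {"hand": 0.6, "offset": [0, -2, 24], "angular": [0, 0, 0]}

```text
time: 5.92
tool_pos: [0.5463, -0.0559, 0.2656]
tcp_rot: [2.238, 2.192, 0.012]
wrist_force: [0.4, 0.2, 0.2]
width: 0.603
```

```bash
python3 - <<'E'
from h import *
import pickle
cs={n:cam(n) for n in('scene','side','wrist')}
pickle.dump(cs,open('c4.pkl','wb'))
s=bot.read_state();print(s['tool_pos'],s['tcp_rot'])
f=cs['wrist']['frame']
side=cs['side']['frame'];u,v=497*.64,260*.64
sc=cs['scene']['frame']
A=cv2.resize(f[90:290,150:350],(400,400),interpolation=cv2.INTER_CUBIC)
B=cv2.resize(side[110:210,270:370],(400,400),interpolation=cv2.INTER_CUBIC)
cv2.imwrite('pics/p4.png',np.hstack([A,B]))
E
```

```text
[ 0.54288919 -0.05666613  0.25860291] [2.24778604e+00 2.19395061e+00 8.75963877e-04]
```

View pics/p4.png

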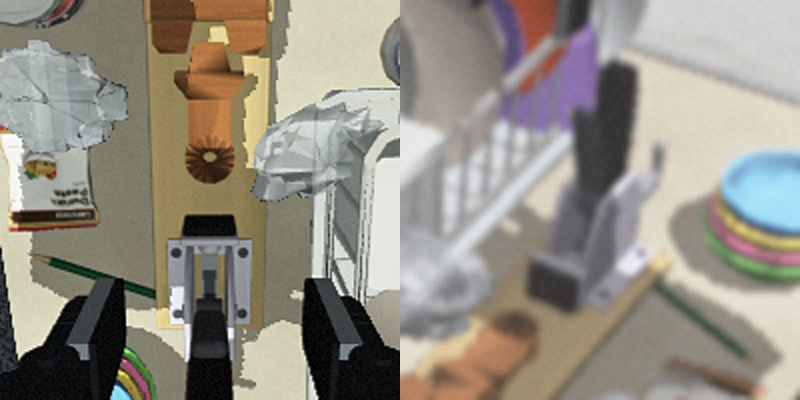

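The left half shows the handle straight, with its tongue in the slot mouth and released; its round end is at (210,183), and the jaw's front edge is at (208,215). The right half shows the grip and trigger from the side. Next I'll measure the jaw, trigger and grip.

```bash
cat >> h.py <<'E'
O=np.array([.5414,-.0467,0]);a_=np.radians(-1.7)
D=np.array([-np.sin(a_),np.cos(a_),0]);X_=np.array([np.cos(a_),np.sin(a_),0])
W=lambda x,y,z:O+x*X_+y*D+np.array([0,0,z])
B=lambda p:np.array([(p-O)@X_,(p-O)@D,p[2]])
E
python3 - <<'E'
from h import *
import pickle
cs=pickle.load(open('c4.pkl','rb'));w=cs['wrist']
q=lambda x,y,z:B(ray(w,150+x/2,90+y/2,z)).round(4)
print('jawfront',q(208,215,.045),'roundend top',q(209,184,.03),'tip',q(210,42,.03))
print('shoulder',q(177,74,.03),q(244,74,.03))
out=[]
for n,z0 in (('scene',.13),('side',.13)):
  c=cs[n];p=proj(c,W(0,-.11,z0));k=5;h=40
  M=np.float32([[k,0,-k*(p[0]-h)],[0,k,-k*(p[1]-h*1.3)]])
  im=cv2.warpAffine(c['frame'],M,(400,520),flags=cv2.INTER_CUBIC)
  for z,col in ((.172,(0,255,255)),(.132,(0,255,0)),(.086,(255,0,255))):
    for y in np.arange(-.16,-.05,.02):
      u=M@np.append(proj(c,W(0,y,z)),1); cv2.circle(im,tuple(int(i) for i in u),3 if abs(y+.1)>.001 else 6,col,1)
  out.append(im)
cv2.imwrite('pics/p5.png',np.hstack(out))
E
```

```text
jawfront [-0.0008 -0.0552  0.045 ] roundend top [-0.0002 -0.0366  0.03  ] tip [0.0002 0.062  0.03  ]
shoulder [-0.0222  0.0409  0.03  ] [0.0234 0.0412 0.03  ]
```

View pics/p5.png

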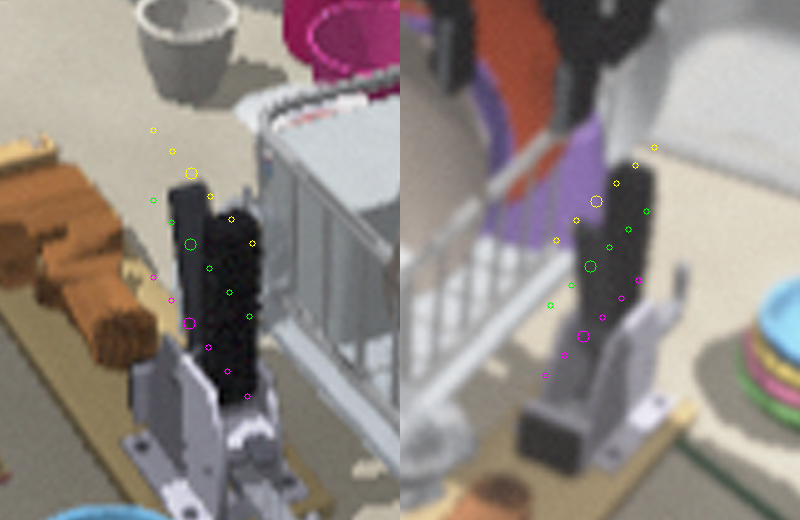

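The scene half shows the trigger top at (188,188) and the grip top at (235,215). Against the drawn markers, the grip back is at about y=-0.148 on the bed and the trigger face at about y=-0.097; the jaw is at rod ≈14 mm. I'll now turn the tool 90° and line up over the grip.

Emit:
drive_tool:
  deltas:
    - {"hand": 1, "offset": [0, -2, 0], "angular": [0, 0, 10]}
    - {"hand": 1, "offset": [-0.1, -4, 0], "angular": [0, 0, 20]}
    - {"hand": 1, "offset": [-0.2, -6, 0], "angular": [0, 0, 30]}
    - {"hand": 1, "offset": [-0.3, -8, 0], "angular": [0, 0, 40]}
    - {"hand": 1, "offset": [-0.4, -9.5, 0], "angular": [0, 0, 50]}
    - {"hand": 1, "offset": [-0.5, -10.8, 0], "angular": [0, 0, 60]}
    - {"hand": 1, "offset": [-0.5, -10.8, 0], "angular": [0, 0, 70]}
    - {"hand": 1, "offset": [-0.5, -10.8, 0], "angular": [0, 0, 80]}

```text
time: 7.08
tool_pos: [0.5363, -0.1633, 0.2547]
tcp_rot: [-0.301, -3.121, -0.003]
wrist_force: [0.2, 0.3, 0.7]
width: 1.003
```

Emit:
drive_tool:
  deltas:
    - {"hand": 1, "offset": [0, 0, 0], "angular": [0, 0, 10]}
    - {"hand": 1, "offset": [0, 0, -2], "angular": [0, 0, 10]}
    - {"hand": 1, "offset": [0, 0, -4], "angular": [0, 0, 10]}
    - {"hand": 1, "offset": [0, 0, -4], "angular": [0, 0, 10]}

```text
time: 7.58
tool_pos: [0.5354, -0.163, 0.2138]
tcp_rot: [-0.038, -3.134, -0.004]
wrist_force: [0.4, -0.4, 0.6]
width: 0.999
```

```bash
python3 - <<'E'
from h import *
import pickle
cs={n:cam(n) for n in('scene','side','wrist')}
pickle.dump(cs,open('c5.pkl','wb'))
s=bot.read_state();print(s['tool_pos'],s['tcp_rot'],s['q'],B(s['tool_pos']))
A=cv2.resize(cs['wrist']['frame'][84:,96:416],(430,400),interpolation=cv2.INTER_CUBIC)
c=cs['side'];p=proj(c,W(0,-.11,.15)).astype(int)
Bm=cv2.resize(c['frame'][p[1]-65:p[1]+65,p[0]-60:p[0]+60],(370,400),interpolation=cv2.INTER_CUBIC)
cv2.imwrite('pics/p6.png',np.hstack([A,Bm]))
E
```

```text
[ 0.53800438 -0.163971    0.21807654] [-3.67481131e-02 -3.14106727e+00 -2.03245458e-04] [-3.40132919e-01  6.09814716e-02  1.86284241e+00  2.38213822e-05
  1.21810435e+00 -1.88754006e+00] [ 8.48665978e-05 -1.17320124e-01  2.18076536e-01]
```

View pics/p6.png

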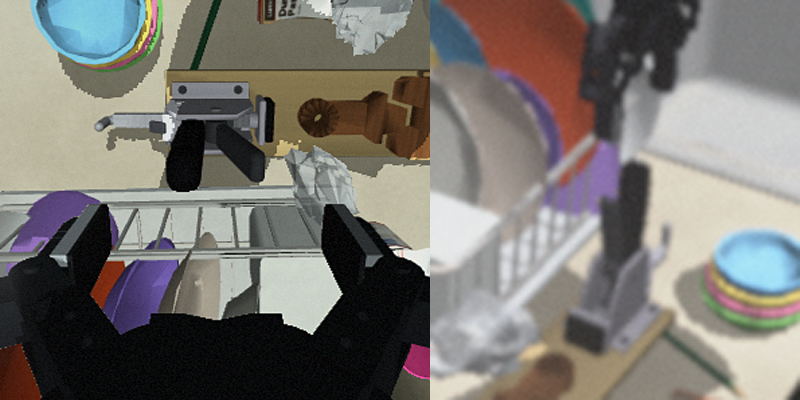

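The wrist view (image right is +y) shows the grip top spanning (168–204,180) and the trigger's tip reaching (265,172). The tail of the rod is to the left, and the handle and jaw are to the right.

```bash
python3 - <<'E'
from h import *
import pickle
c=pickle.load(open('c5.pkl','rb'))['wrist']
q=lambda x,y,z:B(ray(c,96+x/1.344,84+y/1.3333,z)).round(4)
print('grip back/front top',q(168,178,.172),q(204,178,.172),'bottom-of-top',q(186,190,.172))
print('trig',q(265,172,.163),q(250,178,.163),'jaw face top',q(273,118,.045),'end',q(299,118,.021))
print('tail',q(98,125,.1),q(98,125,.05))
print('shoulder top', q(388,118,.03))
E
```

```text
grip back/front top [ 0.0026 -0.1428  0.172 ] [ 0.0025 -0.1225  0.172 ] bottom-of-top [ 0.01   -0.1328  0.172 ]
trig [ 0.0022 -0.0868  0.163 ] [ 0.0061 -0.0955  0.163 ] jaw face top [-0.0037 -0.0644  0.045 ] end [ 0.0016 -0.0353  0.021 ]
tail [-0.0101 -0.2037  0.1   ] [ 0.0025 -0.2204  0.05  ]
shoulder top [-0.0009  0.0463  0.03  ]
```

Emit:
drive_tool:
  deltas:
    - {"hand": 1, "offset": [0, 0, -4], "angular": [0, 0, 0]}
    - {"hand": 1, "offset": [0, 0, -8], "angular": [0, 0, 0]}
    - {"hand": 1, "offset": [0, 0, -10], "angular": [0, 0, 0]}
    - {"hand": 1, "offset": [0, 0, -10.8], "angular": [0, 0, 0]}
    - {"hand": 1, "offset": [0, 0, -10.8], "angular": [0, 0, 0]}
    - {"hand": 0.75, "offset": [0, 0, -10.8], "angular": [0, 0, 0]}
    - {"hand": 0.75, "offset": [0, 0, -10.8], "angular": [0, 0, 0]}
  force: 20

```text
time: 8.6
tool_pos: [0.5391, -0.1645, 0.1118]
tcp_rot: [0.036, 3.139, -0.002]
wrist_force: [0.2, -0.8, 1.6]
width: 0.75
```

Emit:
drive_tool:
  deltas:
    - {"hand": 0.6, "offset": [0, -0.1, 0], "angular": [0, 0, 0]}
    - {"hand": 0.5, "offset": [0, -0.5, 0], "angular": [0, 0, 0]}
    - {"hand": 0.4, "offset": [0, -0.9, 0], "angular": [0, 0, 0]}
    - {"hand": 0.38, "offset": [0, -0.9, 0], "angular": [0, 0, 0]}
    - {"hand": 0.38, "offset": [0, -0.9, 0], "angular": [0, 0, 0]}

```text
time: 9.22
tool_pos: [0.5398, -0.1763, 0.1138]
tcp_rot: [0.036, 3.137, -0.008]
wrist_force: [-2.8, -9.7, 9.9]
width: 0.397
```

Emit:
drive_tool:
  deltas:
    - {"hand": 0.6, "offset": [0, 0.4, 0], "angular": [0, 0, 0]}
    - {"hand": 0.75, "offset": [0, 0.7, 0], "angular": [0, 0, 0]}
    - {"hand": 0.75, "offset": [0, 0.7, 0], "angular": [0, 0, 0]}

```text
time: 9.6
tool_pos: [0.5378, -0.1654, 0.11]
tcp_rot: [-0.035, -3.141, -0.001]
wrist_force: [0.3, -0.2, 0.4]
width: 0.75
```

```bash
python3 - <<'E'
from h import *
import pickle
c=cam('wrist');pickle.dump(c,open('c6.pkl','wb'));s=bot.read_state();print(B(s['tool_pos']),s['wrist_force'],s['width'])
for y in(-.07,-.036):print(proj(c,W(0,y,.03)))
c2=cam('side');p=proj(c2,W(0,-.05,.03)).astype(int)
A=cv2.resize(c['frame'],(480,360),interpolation=cv2.INTER_CUBIC)
Bm=cv2.resize(c2['frame'][p[1]-60:p[1]+60,p[0]-53:p[0]+53],(318,360),interpolation=cv2.INTER_CUBIC)
cv2.imwrite('pics/p7.png',np.hstack([A,Bm]))
E
```

```text
[-1.00259932e-04 -1.18809757e-01  1.09989732e-01] [-0.1282555  -0.38811644  0.25733456] 0.7480592795183648
[310.37350913 199.44231407]
[348.8950609  199.72069491]
```

View pics/p7.png

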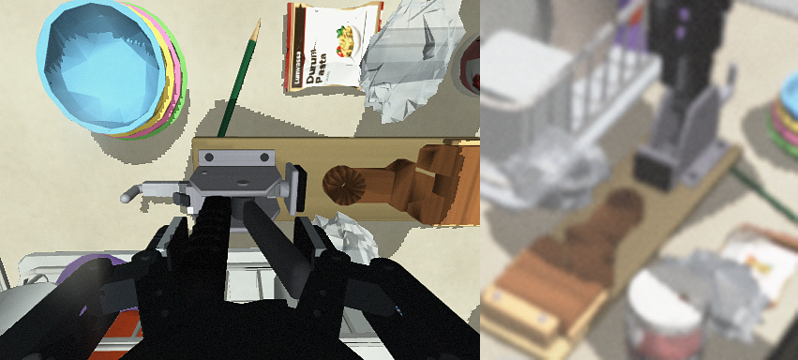

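The wrist view shows the black pad's face at about u=305 (of 480), handle round end at 324, and the shoulder-to-board gap near 420. The jaw has advanced, and the trigger is released between the fingers.

```bash
cat >> h.py <<'E'
def meas():
    c=cam('wrist');f=c['frame'];s=bot.read_state()
    v=int(round(proj(c,W(0,-.05,.03))[1]))
    row=f[v-3:v+4].mean(0); g=row.max(1); r=row[:,2]-row[:,0]
    u=np.arange(512)
    dark=u[(g<45)&(u>270)&(u<420)]
    hsv=cv2.cvtColor(f,cv2.COLOR_BGR2HSV)[v-3:v+4].mean(0)
    br=u[(hsv[:,0]<17)&(hsv[:,1]>120)&(u>300)]
    j=dark.max()+.5 if len(dark) else np.nan; e=br.min()-.5 if len(br) else np.nan
    print('v',v,'pad px',j,'B.045',B(ray(c,j,v,.045))[1].round(4),'end px',e,'B',B(ray(c,e,v,.024))[1].round(4),'TCP',B(s['tool_pos']).round(4),'F',s['wrist_force'].round(1),'w',round(float(s['width']),3),'t',round(s['time'],2))
    return c
E
python3 - <<'E'
from h import *
import pickle
c=meas();pickle.dump(c,open('c6.pkl','wb'))
v=200;print(c['frame'][v,300:370:2].max(1));h=cv2.cvtColor(c['frame'],cv2.COLOR_BGR2HSV);print(h[v,320:360:2].tolist())
E
```

```text
v 200 pad px 325.5 B.045 -0.0609 end px 344.5 B -0.0379 TCP [-0.0002 -0.1189  0.1099] F [ 0.1  0.4 -0.3] w 0.751 t 9.75
[157 153 143 146 116  82 153 168 158  19  14  16  21  71 148 144 148 149
 145 149 145 149 127  72  45  84  73  69  60  60  49  41  49  46  42]
[[140, 109, 14], [0, 0, 16], [90, 24, 21], [20, 97, 71], [22, 100, 148], [24, 106, 144], [22, 105, 148], [21, 101, 149], [23, 107, 145], [23, 104, 149], [24, 100, 145], [22, 98, 149], [18, 131, 127], [12, 163, 72], [10, 159, 45], [15, 173, 84], [13, 164, 73], [13, 144, 69], [14, 157, 60], [13, 153, 60]]
```

Emit:
drive_tool:
  deltas:
    - {"hand": 0.6, "offset": [0, -0.1, 0], "angular": [0, 0, 0]}
    - {"hand": 0.5, "offset": [0, -0.5, 0], "angular": [0, 0, 0]}
    - {"hand": 0.4, "offset": [0, -0.9, 0], "angular": [0, 0, 0]}
    - {"hand": 0.38, "offset": [0, -0.9, 0], "angular": [0, 0, 0]}
    - {"hand": 0.38, "offset": [0, -0.9, 0], "angular": [0, 0, 0]}
    - {"hand": 0.6, "offset": [0, -0.4, 0], "angular": [0, 0, 0]}
    - {"hand": 0.75, "offset": [0, 0, 0], "angular": [0, 0, 0]}
    - {"hand": 0.75, "offset": [0, 0, 0], "angular": [0, 0, 0]}

```text
time: 10.75
tool_pos: [0.5377, -0.1654, 0.1098]
tcp_rot: [-0.035, -3.141, -0.0]
wrist_force: [-0.3, -1.0, 0.7]
width: 0.747
```

```bash
python3 -c "
from h import *
meas()"
```

```text
v 200 pad px 368.5 B.045 -0.0255 end px 344.5 B -0.0379 TCP [-0.0002 -0.1188  0.1099] F [ 0.3 -0.5  1.3] w 0.749 t 10.8
```

```bash
sed -i "s/    j=dark.max()+.5/    dark=dark[dark<(br.min() if len(br) else 512)]\n    j=dark.max()+.5/; s/, *$//" h.py; sed -i 's/^    j=dark.max()+.5 if len(dark) else np.nan; e=/    j=dark.max()+.5 if len(dark) else np.nan\n    e=/' h.py; python3 -c "
from h import *
meas()"
```

```text
v 200 pad px 333.5 B.045 -0.0543 end px 344.5 B -0.0379 TCP [-1.000e-04 -1.189e-01  1.099e-01] F [ 0.3  0.4 -0.1] w 0.75 t 10.85
```

Emit:
drive_tool:
  deltas:
    - {"hand": 0.6, "offset": [0, -0.1, 0], "angular": [0, 0, 0]}
    - {"hand": 0.5, "offset": [0, -0.5, 0], "angular": [0, 0, 0]}
    - {"hand": 0.4, "offset": [0, -0.9, 0], "angular": [0, 0, 0]}
    - {"hand": 0.38, "offset": [0, -0.9, 0], "angular": [0, 0, 0]}
    - {"hand": 0.38, "offset": [0, -0.9, 0], "angular": [0, 0, 0]}
    - {"hand": 0.6, "offset": [0, -0.4, 0], "angular": [0, 0, 0]}
    - {"hand": 0.75, "offset": [0, 0, 0], "angular": [0, 0, 0]}
    - {"hand": 0.75, "offset": [0, 0, 0], "angular": [0, 0, 0]}

```text
time: 11.85
tool_pos: [0.5376, -0.1654, 0.1098]
tcp_rot: [-0.035, -3.141, -0.001]
wrist_force: [-0.5, 0.1, 0.6]
width: 0.749
```

```bash
python3 -c "
from h import *
meas()"
```

```text
v 200 pad px 340.5 B.045 -0.0485 end px 343.5 B -0.0388 TCP [-0.0002 -0.1188  0.1098] F [-0.  -0.6 -0.1] w 0.752 t 11.9
```

Emit:
drive_tool:
  deltas:
    - {"hand": 0.6, "offset": [0, -0.1, 0], "angular": [0, 0, 0]}
    - {"hand": 0.5, "offset": [0, -0.5, 0], "angular": [0, 0, 0]}
    - {"hand": 0.4, "offset": [0, -0.9, 0], "angular": [0, 0, 0]}
    - {"hand": 0.38, "offset": [0, -0.9, 0], "angular": [0, 0, 0]}
    - {"hand": 0.38, "offset": [0, -0.9, 0], "angular": [0, 0, 0]}
    - {"hand": 0.6, "offset": [0, -0.4, 0], "angular": [0, 0, 0]}
    - {"hand": 0.75, "offset": [0, 0, 0], "angular": [0, 0, 0]}
    - {"hand": 0.75, "offset": [0, 0, 0], "angular": [0, 0, 0]}

```text
time: 12.9
tool_pos: [0.5376, -0.1654, 0.1098]
tcp_rot: [-0.034, -3.14, -0.001]
wrist_force: [-0.3, -1.3, 0.8]
width: 0.746
```

```bash
python3 -c "
from h import *
import pickle
c=meas();f=c['frame'];v=200
pickle.dump(c,open('c7.pkl','wb'))
h=cv2.cvtColor(f,cv2.COLOR_BGR2HSV);print(h[v,330:370].tolist())
for o in(-24,24):
  vv=int(proj(c,W(o/1000,.04,.03))[1]);print(vv,h[vv,400:511:3].tolist())"
```

```text
v 200 pad px 347.5 B.045 -0.0427 end px 347.5 B -0.0351 TCP [-0.0002 -0.1187  0.1098] F [-0.2 -0.7  1.1] w 0.748 t 12.95
[[105, 6, 87], [107, 24, 74], [125, 19, 79], [111, 14, 128], [109, 14, 150], [117, 13, 171], [117, 15, 169], [108, 20, 168], [109, 18, 159], [113, 19, 107], [120, 9, 27], [130, 55, 14], [130, 31, 25], [60, 39, 13], [23, 73, 14], [20, 51, 15], [120, 36, 14], [100, 32, 24], [8, 134, 42], [13, 163, 72], [11, 161, 87], [14, 168, 79], [12, 159, 74], [14, 168, 70], [14, 149, 70], [14, 165, 65], [11, 143, 64], [15, 177, 59], [13, 159, 61], [15, 141, 58], [14, 173, 53], [13, 173, 50], [17, 153, 45], [12, 153, 50], [12, 120, 53], [15, 179, 47], [12, 162, 44], [15, 174, 38], [12, 140, 40], [14, 183, 39]]
174 [[23, 102, 150], [22, 100, 156], [23, 99, 154], [21, 103, 153], [20, 104, 154], [22, 102, 153], [14, 162, 66], [14, 143, 48], [13, 155, 41], [11, 153, 40], [14, 127, 52], [14, 154, 48], [12, 182, 42], [13, 156, 62], [12, 161, 84], [13, 165, 102], [13, 166, 89], [12, 176, 84], [13, 156, 85], [14, 167, 67], [13, 168, 70], [14, 165, 99], [13, 161, 100], [13, 164, 107], [12, 156, 98], [13, 156, 103], [12, 161, 100], [13, 158, 102], [13, 158, 84], [14, 161, 90], [14, 163, 97], [12, 158, 84], [14, 164, 163], [13, 158, 171], [14, 161, 166], [14, 167, 168], [14, 162, 164]]
225 [[21, 102, 138], [22, 101, 131], [21, 106, 137], [23, 105, 131], [22, 106, 132], [21, 108, 134], [21, 98, 136], [22, 104, 135], [22, 104, 133], [13, 170, 93], [12, 174, 72], [13, 198, 40], [14, 171, 82], [13, 152, 74], [13, 162, 60], [13, 158, 68], [13, 162, 74], [13, 167, 96], [14, 157, 101], [13, 156, 100], [13, 153, 105], [13, 163, 97], [15, 159, 96], [13, 158, 108], [15, 155, 84], [13, 162, 88], [14, 158, 169], [13, 162, 164], [13, 158, 170], [13, 160, 164], [13, 164, 168], [13, 156, 163], [14, 168, 138], [13, 160, 169], [13, 156, 170], [13, 157, 185], [14, 155, 187]]
```

Emit:
drive_tool:
  deltas:
    - {"hand": 0.6, "offset": [0, -0.1, 0], "angular": [0, 0, 0]}
    - {"hand": 0.5, "offset": [0, -0.5, 0], "angular": [0, 0, 0]}
    - {"hand": 0.4, "offset": [0, -0.9, 0], "angular": [0, 0, 0]}
    - {"hand": 0.38, "offset": [0, -0.9, 0], "angular": [0, 0, 0]}
    - {"hand": 0.38, "offset": [0, -0.9, 0], "angular": [0, 0, 0]}
    - {"hand": 0.6, "offset": [0, -0.4, 0], "angular": [0, 0, 0]}
    - {"hand": 0.75, "offset": [0, 0, 0], "angular": [0, 0, 0]}
    - {"hand": 0.75, "offset": [0, 0, 0], "angular": [0, 0, 0]}

```text
time: 13.95
tool_pos: [0.5376, -0.1654, 0.1098]
tcp_rot: [-0.035, -3.14, -0.001]
wrist_force: [-0.0, -0.6, 0.7]
width: 0.749
```

Emit:
drive_tool:
  deltas:
    - {"hand": 0.6, "offset": [0, -0.1, 0], "angular": [0, 0, 0]}
    - {"hand": 0.5, "offset": [0, -0.5, 0], "angular": [0, 0, 0]}
    - {"hand": 0.4, "offset": [0, -0.9, 0], "angular": [0, 0, 0]}
    - {"hand": 0.38, "offset": [0, -0.9, 0], "angular": [0, 0, 0]}
    - {"hand": 0.38, "offset": [0, -0.9, 0], "angular": [0, 0, 0]}
    - {"hand": 0.6, "offset": [0, -0.4, 0], "angular": [0, 0, 0]}
    - {"hand": 0.75, "offset": [0, 0, 0], "angular": [0, 0, 0]}
    - {"hand": 0.75, "offset": [0, 0, 0], "angular": [0, 0, 0]}

```text
time: 14.95
tool_pos: [0.5376, -0.1653, 0.1098]
tcp_rot: [-0.035, -3.14, -0.001]
wrist_force: [-0.8, -2.6, 0.3]
width: 0.753
```

```bash
python3 -c "
from h import *
import pickle
c=meas();pickle.dump(c,open('c8.pkl','wb'))
s=cam('side');p=proj(s,W(0,.02,.03)).astype(int)
A=cv2.resize(c['frame'][130:270,300:512],(424,280),interpolation=cv2.INTER_CUBIC)
Bm=cv2.resize(s['frame'][p[1]-47:p[1]+46,p[0]-62:p[0]+62],(372,280),interpolation=cv2.INTER_CUBIC)
cv2.imwrite('pics/p8.png',np.hstack([A,Bm]))"
```

```text
v 200 pad px 362.5 B.045 -0.0303 end px 362.5 B -0.0215 TCP [-0.0002 -0.1187  0.1098] F [ 0.5 -1.3  0.5] w 0.75 t 15.0
```

View pics/p8.png

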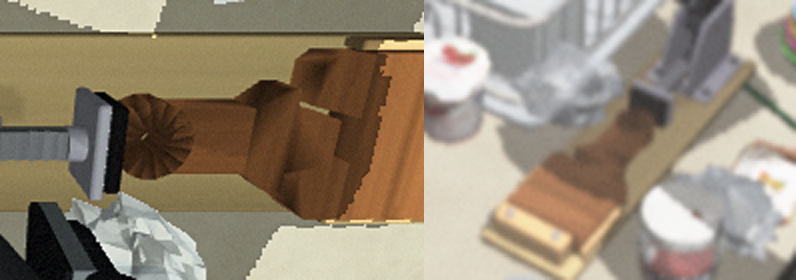

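The view shows the pad in contact with the round end and the tongue nearly in the slot, with a small gap left at the slot ((300–330),108). About 7 mm remains; I'll do stroke 7 and stop at its end to check.

Emit:
drive_tool:
  deltas:
    - {"hand": 0.6, "offset": [0, -0.1, 0], "angular": [0, 0, 0]}
    - {"hand": 0.5, "offset": [0, -0.5, 0], "angular": [0, 0, 0]}
    - {"hand": 0.4, "offset": [0, -0.9, 0], "angular": [0, 0, 0]}
    - {"hand": 0.38, "offset": [0, -0.9, 0], "angular": [0, 0, 0]}
    - {"hand": 0.38, "offset": [0, -0.9, 0], "angular": [0, 0, 0]}
    - {"hand": 0.38, "offset": [0, -0.9, 0], "angular": [0, 0, 0]}

```text
time: 15.8
tool_pos: [0.5385, -0.1764, 0.1119]
tcp_rot: [0.036, 3.14, -0.003]
wrist_force: [-2.4, -7.8, 8.1]
width: 0.4
```

```bash
python3 -c "
from h import *
import pickle
c=meas();pickle.dump(c,open('c9.pkl','wb'))"
```

```text
v 198 pad px 382.5 B.045 -0.0244 end px 382.5 B -0.014 TCP [ 0.0009 -0.1298  0.1119] F [-2.4 -6.8  7.7] w 0.404 t 15.85
```

Emit:
drive_tool:
  deltas:
    - {"hand": 0.6, "offset": [0, 0.5, 0], "angular": [0, 0, 0]}
    - {"hand": 0.75, "offset": [0, 0.9, 0], "angular": [0, 0, 0]}
    - {"hand": 0.75, "offset": [0, 0.9, 0], "angular": [0, 0, 0]}

```text
time: 16.23
tool_pos: [0.5376, -0.1653, 0.1098]
tcp_rot: [-0.035, -3.14, -0.001]
wrist_force: [0.1, -0.4, 0.5]
width: 0.75
```

```bash
python3 -c "
from h import *
import pickle
c=meas();pickle.dump(c,open('c10.pkl','wb'))
c0=pickle.load(open('c8.pkl','rb'))
# handle motion c8->c10 by template match; hole/neck patch
t=c0['frame'][175:225,368:425]
r=cv2.matchTemplate(c['frame'][165:235,360:460],t,cv2.TM_CCOEFF_NORMED)
_,m,_,l=cv2.minMaxLoc(r);print(m,l[0]-8,l[1]-10)
du=l[0]-8
print((B(ray(c,395+du,200,.03))-B(ray(c,395,200,.03)))[1])"
```

```text
v 200 pad px 369.5 B.045 -0.0246 end px 369.5 B -0.0152 TCP [-0.0003 -0.1187  0.1098] F [-0.6 -0.9  0.3] w 0.749 t 16.27
0.9681313633918762 7 0
0.006172958201180788
```

Emit:
drive_tool:
  deltas:
    - {"hand": 0.6, "offset": [0, -0.1, 0], "angular": [0, 0, 0]}
    - {"hand": 0.5, "offset": [0, -0.5, 0], "angular": [0, 0, 0]}
    - {"hand": 0.5, "offset": [0, -0.5, 0], "angular": [0, 0, 0]}

```text
time: 16.65
tool_pos: [0.5391, -0.1734, 0.1119]
tcp_rot: [0.036, 3.139, -0.006]
wrist_force: [-1.1, -8.4, 5.3]
width: 0.501
```

```bash
cat >> h.py <<'E'
def hmove(f0,name):
    import pickle
    c0=pickle.load(open(f0,'rb'));c=meas();pickle.dump(c,open(name,'wb'))
    P=W(0,-.003 if 0 else .0,.03);u,v=np.round(proj(c0,P)).astype(int)
    t=c0['frame'][v-22:v+23,u-22:u+45]
    u1,v1=np.round(proj(c,P)).astype(int)
    r=cv2.matchTemplate(c['frame'][v1-30:v1+31,u1-30:u1+65],t,cv2.TM_CCOEFF_NORMED)
    _,m,_,l=cv2.minMaxLoc(r);x=l[0];y=l[1]
    q=r[y,x-1:x+2]; sub=(q[0]-q[2])/(2*(q[0]-2*q[1]+q[2])) if len(q)==3 else 0
    print('match',round(m,3),'handle dy',(B(ray(c,u1-30+x+sub+22,v1-8+y-0.,.03))-B(ray(c0,u,v,.03)))[1].round(4))
E
python3 -c "
from h import *
hmove('c10.pkl','c11.pkl')"
```

```text
v 197 pad px 380.5 B.045 -0.0233 end px 380.5 B -0.0131 TCP [ 0.0015 -0.1267  0.1119] F [-1.4 -9.   4.9] w 0.505 t 16.7
match 0.921 handle dy 0.0013
```

Emit:
drive_tool:
  deltas:
    - {"hand": 0.45, "offset": [0, -0.2, 0], "angular": [0, 0, 0]}
    - {"hand": 0.45, "offset": [0, -0.2, 0], "angular": [0, 0, 0]}

```text
time: 16.95
tool_pos: [0.539, -0.175, 0.1119]
tcp_rot: [0.035, 3.139, -0.005]
wrist_force: [-3.2, -7.1, 5.7]
width: 0.449
```

```bash
python3 -c "
from h import *
hmove('c10.pkl','c12.pkl')"
```

```text
v 197 pad px 382.5 B.045 -0.0233 end px 382.5 B -0.0129 TCP [ 0.0015 -0.1283  0.1119] F [-2.  -7.9  6.7] w 0.454 t 17.0
match 0.913 handle dy 0.0019
```

Emit:
drive_tool:
  deltas:
    - {"hand": 0.4, "offset": [0, -0.2, 0], "angular": [0, 0, 0]}
    - {"hand": 0.4, "offset": [0, -0.2, 0], "angular": [0, 0, 0]}

```text
time: 17.25
tool_pos: [0.5391, -0.1764, 0.1122]
tcp_rot: [0.036, 3.139, -0.003]
wrist_force: [-2.0, -5.9, 7.9]
width: 0.405
```

```bash
python3 -c "
from h import *
hmove('c10.pkl','c13.pkl');hmove('c9.pkl','c14.pkl')"
```

```text
v 197 pad px 384.5 B.045 -0.0227 end px 384.5 B -0.0121 TCP [ 0.0015 -0.1297  0.1122] F [-1.6 -7.   8.5] w 0.399 t 17.3
match 0.899 handle dy 0.0024
v 197 pad px 384.5 B.045 -0.0227 end px 384.5 B -0.0121 TCP [ 0.0015 -0.1297  0.1122] F [-1.8 -6.8  8.9] w 0.404 t 17.35
match 0.903 handle dy 0.0022
```

Handle advanced about 2 mm and stopped with the pad face. I'll check how far the jaw's backing plate moved (its travel minus the face's gives the squash) and take the last look.

```bash
python3 -c "
from h import *
import pickle
for n in('c9.pkl','c14.pkl'):
  c=pickle.load(open(n,'rb'));h=cv2.cvtColor(c['frame'],cv2.COLOR_BGR2HSV)
  u,v=proj(c,W(-.012,-.03,.045)).round().astype(int)
  print(n,u,v,[(i,h[v,i,1],h[v,i,2]) for i in range(u-22,u+8)])
c=pickle.load(open('c14.pkl','rb'))['frame']; c9=pickle.load(open('c9.pkl','rb'))['frame']
A=[cv2.resize(i[130:270,330:512],(400,308),interpolation=cv2.INTER_CUBIC) for i in(c9,c)]
cv2.imwrite('pics/p9.png',np.hstack(A))" | sed 's/np.uint8//g;s/np.int64//g'
```

```text
c9.pkl 377 190 [(355, (16), (65)), (356, (15), (68)), (357, (16), (65)), (358, (22), (71)), (359, (21), (72)), (360, (20), (75)), (361, (10), (73)), (362, (17), (74)), (363, (17), (73)), (364, (14), (73)), (365, (21), (73)), (366, (16), (79)), (367, (17), (77)), (368, (15), (69)), (369, (13), (101)), (370, (15), (140)), (371, (20), (155)), (372, (17), (169)), (373, (12), (166)), (374, (17), (165)), (375, (17), (154)), (376, (20), (52)), (377, (68), (15)), (378, (36), (21)), (379, (70), (11)), (380, (58), (22)), (381, (34), (15)), (382, (67), (19)), (383, (17), (15)), (384, (143), (32))]
c14.pkl 377 189 [(355, (105), (148)), (356, (99), (149)), (357, (103), (153)), (358, (96), (128)), (359, (90), (128)), (360, (35), (87)), (361, (17), (73)), (362, (21), (72)), (363, (20), (75)), (364, (20), (78)), (365, (11), (71)), (366, (14), (71)), (367, (15), (69)), (368, (20), (78)), (369, (19), (79)), (370, (14), (73)), (371, (24), (73)), (372, (18), (71)), (373, (26), (79)), (374, (21), (74)), (375, (15), (87)), (376, (10), (123)), (377, (14), (145)), (378, (17), (165)), (379, (17), (164)), (380, (14), (166)), (381, (17), (162)), (382, (16), (110)), (383, (36), (28)), (384, (57), (9))]
```

No more pictures can be viewed, so I'll continue with numbers. The plate moved about 5.6 mm while the face and handle moved about 2 mm, so the pad squash is about 3.7 mm, a snug hold. Next: is the handle home and straight?

```bash
python3 -c "
from h import *
import pickle
for n in('c8.pkl','c10.pkl','c14.pkl'):
  c=pickle.load(open(n,'rb'));f=c['frame'];h=cv2.cvtColor(f,cv2.COLOR_BGR2HSV)
  bed=cv2.inRange(h,(17,60,60),(30,125,255))
  poly=np.array([proj(c,W(x,y,.03)) for x,y in((-.021,.045),(.021,.045),(.021,.082),(-.021,.082))]).round().astype(np.int32)
  m=np.zeros(f.shape[:2],np.uint8);cv2.fillConvexPoly(m,poly,255)
  k=cv2.bitwise_and(bed,m);ys,xs=np.nonzero(k)
  print(n,'inside',len(xs),[tuple(B(ray(c,a,b,.03))[:2].round(3)) for a,b in list(zip(xs,ys))[::4]][:12])
  # shoulder extents: shoulder outer corners along each side (x=+-22mm): last bed px before brown
  for x in(-.022,.0215):
    L=[(round(y,4),h[int(p[1]),int(p[0])]) for y in np.arange(.025,.075,.002) for p in [proj(c,W(x,y,.03))] if p[0]<511]
    print(x,[(y,int(a[0]),int(a[2])) for y,a in L])
" | sed 's/np.float64//g'; python3 -c "
from h import *
print(meas() is not None)"
```

```text
c8.pkl inside 33 [((-0.018), (0.049)), ((-0.017), (0.05)), ((-0.016), (0.051)), ((-0.016), (0.054)), ((-0.015), (0.055)), ((-0.015), (0.059)), ((-0.014), (0.059)), ((-0.015), (0.062)), ((-0.014), (0.062))]
-0.022 [((0.025), 12, 68), ((0.027), 14, 56), ((0.029), 16, 42), ((0.031), 11, 41), ((0.033), 10, 36), ((0.035), 12, 45), ((0.037), 14, 49), ((0.039), 14, 46), ((0.041), 16, 45), ((0.043), 15, 64), ((0.045), 14, 76), ((0.047), 14, 96), ((0.049), 13, 106), ((0.051), 12, 90), ((0.053), 14, 79), ((0.055), 12, 75), ((0.057), 13, 81), ((0.059), 13, 97), ((0.061), 13, 101), ((0.063), 12, 100), ((0.065), 14, 103), ((0.067), 13, 98), ((0.069), 14, 90), ((0.071), 12, 101), ((0.073), 13, 94)]
0.0215 [((0.025), 21, 137), ((0.027), 23, 134), ((0.029), 22, 135), ((0.031), 22, 137), ((0.033), 22, 137), ((0.035), 22, 139), ((0.037), 23, 137), ((0.039), 14, 96), ((0.041), 13, 94), ((0.043), 12, 104), ((0.045), 11, 92), ((0.047), 14, 80), ((0.049), 14, 51), ((0.051), 13, 60), ((0.053), 11, 72), ((0.055), 13, 68), ((0.057), 13, 76), ((0.059), 13, 101), ((0.061), 14, 100), ((0.063), 13, 103), ((0.065
[... 1524 characters left out ...]
), ((0.067), 14, 95), ((0.069), 12, 90), ((0.071), 14, 98), ((0.073), 14, 96)]
0.0215 [((0.025), 21, 140), ((0.027), 22, 137), ((0.029), 22, 139), ((0.031), 22, 139), ((0.033), 22, 137), ((0.035), 21, 138), ((0.037), 23, 133), ((0.039), 22, 135), ((0.041), 21, 138), ((0.043), 19, 132), ((0.045), 13, 82), ((0.047), 14, 102), ((0.049), 14, 98), ((0.051), 13, 104), ((0.053), 15, 84), ((0.055), 11, 60), ((0.057), 15, 83), ((0.059), 14, 97), ((0.061), 14, 97), ((0.063), 14, 103), ((0.065), 13, 98), ((0.067), 13, 97), ((0.069), 13, 102), ((0.071), 13, 93), ((0.073), 13, 96)]
v 197 pad px 384.5 B.045 -0.0227 end px 384.5 B -0.0121 TCP [ 0.0015 -0.1297  0.1122] F [-3.3 -6.4  8.4] w 0.404 t 17.4
True
```

```bash
python3 -c "
from h import *
import pickle
for n in('c7.pkl','c8.pkl','c9.pkl','c10.pkl','c11.pkl','c12.pkl','c14.pkl'):
  c=pickle.load(open(n,'rb'));f=c['frame'];h=cv2.cvtColor(f,cv2.COLOR_BGR2HSV)
  o=[];a=[]
  for x in(-.016,-.014,-.012,-.010,-.008):
    v=int(proj(c,W(x,-.03,.045))[1]);u=np.arange(512)
    d=(f[v].max(1)<40)&(u>330)&(u<400)&~((h[v,:,0]<18)&(h[v,:,1]>110))
    i=u[d]
    # longest run
    g=np.split(i,np.where(np.diff(i)>1)[0]+1);g=max(g,key=len);o.append(len(g));a.append((int(g[0]),int(g[-1])))
    y=[B(ray(c,g[0]-.5,v,.045))[1],B(ray(c,g[-1]+.5,v,.045))[1]]
  print(n,o,a,np.round(y,4))
"
```

```text
c7.pkl [8, 8, 8, 9, 9] [(342, 349), (341, 348), (341, 348), (340, 348), (340, 348)] [-0.0496 -0.0423]
c8.pkl [8, 8, 8, 8, 8] [(356, 363), (356, 363), (356, 363), (355, 362), (355, 362)] [-0.0373 -0.0308]
c9.pkl [4, 8, 8, 8, 8] [(377, 380), (377, 384), (377, 384), (376, 383), (376, 383)] [-0.0307 -0.0241]
c10.pkl [8, 8, 5, 8, 7] [(364, 371), (363, 370), (363, 367), (363, 370), (363, 369)] [-0.0308 -0.025 ]
c11.pkl [5, 6, 5, 5, 6] [(378, 382), (377, 382), (377, 381), (377, 381), (376, 381)] [-0.0279 -0.023 ]
c12.pkl [4, 4, 4, 4, 4] [(381, 384), (381, 384), (380, 383), (380, 383), (380, 383)] [-0.0262 -0.023 ]
c14.pkl [2, 3, 3, 2, 3] [(384, 385), (383, 385), (383, 385), (383, 384), (382, 384)] [-0.0257 -0.0232]
```

Emit:
drive_tool:
  deltas:
    - {"hand": 0.39, "offset": [0, 0, 0], "angular": [0, 0, 0]}
    - {"hand": 0.39, "offset": [0, 0, 0], "angular": [0, 0, 0]}
    - {"hand": 0.39, "offset": [0, 0, 0], "angular": [0, 0, 0]}
    - {"hand": 0.39, "offset": [0, 0, 0], "angular": [0, 0, 0]}
  force: 20

```text
time: 17.9
tool_pos: [0.539, -0.1764, 0.1122]
tcp_rot: [0.036, 3.139, -0.003]
wrist_force: [-2.2, -6.9, 8.7]
width: 0.402
```

```bash
python3 -c "
from h import *
hmove('c14.pkl','c15.pkl')
import pickle
c=pickle.load(open('c15.pkl','rb'));f=c['frame'];h=cv2.cvtColor(f,cv2.COLOR_BGR2HSV)
for x in(-.014,-.012,-.010):
    v=int(proj(c,W(x,-.03,.045))[1]);print(f[v,376:392].max(1))
bot.finish_job();print('done',bot.read_state()['width'])"
```

```text
v 197 pad px 384.5 B.045 -0.0227 end px 384.5 B -0.0121 TCP [ 0.0015 -0.1297  0.1122] F [-2.4 -7.1  8.6] w 0.402 t 17.95
match 0.981 handle dy -0.0
[110 140 155 166 163 169 150  35  18   9  49  74  77  87  66  50]
[125 144 164 164 162 161 112  23  17  23  56  59  56  66  70  74]
[132 148 166 166 162 155  55  12  21  36  69  61  55  53  57  62]
the job is handed in; nothing more can be done
the job is handed in; nothing more can be done
```

I laid the handle on the bed with its tongue in the slot mouth and let go. I then pumped the trigger eight times with the fingers around trigger and grip. The job was handed in at about 18 s, with the eighth squeeze still held at 20 N grip.

**Handle home:** in the last wrist-camera images the two shoulders meet the board evenly, with no bed showing in the slot. The handle stopped moving on the last stroke while the jaw kept closing, and it did not shift in the final check.

**Pressure:** the rubber pad went from about 8 px thick to about 3 px, which I read as 4 to 4.5 mm of squash, or roughly 20 to 22 N. That is inside the snug range but near its upper end. If the pad were flat, the 20 N grip would still limit the jaw to about 31 N by my estimate, below the 40 N marking limit.

**Where the checks disagreed:**
- Jaw-plate travel gave about 3.7 mm of squash, while pad thickness gave about 4.5 mm.
- The early jaw position readings differed by about 9 mm until I tracked the jaw from one fixed pose.
- Template matching put the handle's last move at about 2 mm, while the shoulder edges suggested less than 1 mm.
- The picture limit stopped a final visual look, so the last checks are numbers only.

The wrist force was about 11 N at the end. I kept the arm clear of the jam jar and spice jar, but did not check afterwards that they hadn't moved.

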